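# Clip the tape-marked pipettes into the calibration transport tray

### The job

The pipettes marked with red, blue and green tape are going out for calibration: take each from the bench pad and press it down into the pair of spring clips labelled with its own tape colour in the grey transport tray, until it snaps fully home in both clips, its nose cone pointing the same way as that of the orange-taped pipette already clipped there. Leave the pipette without tape lying where it is, and do not push the orange-taped one out of its place.

Things in the scene. Friction and masses are not known exactly. Their poses are not given: they have to be found in the camera images.
- pipette_red: Light grey pipette, 14 mm band of red tape round it at y +47 mm, 235 mm long, lying hook up (56 mm high). Origin: underside; nose cone tip at y -117 mm, button end at y +118, z up. Handle bar 22 wide (x -12.5 to +9.5), z 0 to 22, y -13 to +103: grip across x at y +31. 90 g. Starts on the 2 mm white pad at the left, nose away from the robot.
- pipette_blue: Light grey, yellow-buttoned pipette, 14 mm band of blue tape round it at y +47 mm, 235 mm long, lying hook up (56 mm high). Origin: underside; nose cone tip at y -117 mm, button end at y +118, z up. Handle bar 22 wide (x -12.5 to +9.5), z 0 to 22, y -13 to +103: grip across x at y +31. 90 g. Starts on the 2 mm white pad at the left, nose away from the robot.
- pipette_green: Black pipette, 14 mm band of green tape round it at y +47 mm, 235 mm long, lying hook up (56 mm high). Origin: underside; nose cone tip at y -117 mm, button end at y +118, z up. Handle bar 22 wide (x -12.5 to +9.5), z 0 to 22, y -13 to +103: grip across x at y +31. 90 g. Starts on the 2 mm white pad at the left, nose away from the robot.
- pipette_plain: Light grey pipette, no tape, 235 mm long, lying hook up (56 mm high). Origin: underside; nose cone tip at y -117 mm, button end at y +118, z up. Handle bar 22 wide (x -12.5 to +9.5), z 0 to 22, y -13 to +103: grip across x at y +31. Stays on the pad where it lies.
- pipette_orange: Light grey pipette, orange tape, 235 mm long, lying hook up (56 mm high). Origin: underside; nose cone tip at y -117 mm, button end at y +118, z up. Handle bar 22 wide (x -12.5 to +9.5), z 0 to 22, y -13 to +103: grip across x at y +31. Already seated in the tray's orange clips; stays there.
- clips_red: Fixed pair of upward-opening spring clips on the grey tray, red label 42 x 24 mm at y +111 mm. Axes as the pipette's: seated, the pipette has this x, y, yaw and its origin 10 mm above this origin (nose to -y). Clips at y 0 and +62 mm, 12 mm long, 50 mm free between for fingers; mouth 38 mm wide, 53 mm above origin, lips 19 mm apart at 35 mm.
- clips_blue: Fixed pair of upward-opening spring clips on the grey tray, blue label 42 x 24 mm at y +111 mm. Axes as the pipette's: seated, the pipette has this x, y, yaw and its origin 10 mm above this origin (nose to -y). Clips as clips_red, stations 72 mm apart; pressing straight down takes about 3 to 8 N (more off centre) until the underside stops on the seats; jaws snap over the handle and centre it.
- clips_green: Fixed pair of upward-opening spring clips on the grey tray, green label 42 x 24 mm at y +111 mm. Axes as the pipette's: seated, the pipette has this x, y, yaw and its origin 10 mm above this origin (nose to -y). Shape and action as clips_red and clips_blue.

How it is judged:
By the outcome, as a careful person would: the job done as asked, in the order asked, and still so for the second after the job is handed in, with the robot touching nothing.
It also fails if it takes over 96 s, if anything falls off the work surface, if the arm or the gripper's body presses on something with over 40 N, if the wrist force passes 120 N, or if a joint passes its speed limit or range.

### The arm

A 7-joint arm with a two-finger parallel gripper is mounted at the origin on a cart in front of the work surface, level with it; the furniture and walls round the work are solid. World frame = base frame: x ahead of the robot, y to its left, z up, the work surface at z = 0. Lengths are in m, angles in degrees, forces in N, time in s.
With the tool pointing down it reaches from about 0.35 to 0.9 m from the base axis. Payload 7.2 kg.
Tool frame: the origin (TCP) lies at the very end of the fingers, on their centre line; the grasp point (between the pads) lies 19 mm behind it; z points along the fingers, y is the line along which they close (so a half turn about z gives the same grasp; the last joint's range is limited). The gripper opens to 85 mm and grips with 20 to 120 N. Pads are 22 mm wide; open, the fingers measure 114 mm over their backs; the gripper's body (76 mm by 85 mm) begins 54 mm behind the grasp point. The pads swing forward as they close: fully open they stand 13 mm farther back than shut.
Start: joints at [72.296, 23.554, -0.728, 91.456, 0.321, 64.991, -4.71], TCP at [0.149, -0.607, 0.231] pointing down, gripper open.
Joint ranges: [-169.25, 169.25], [-16.82, 113.86], [-84.01, 82.57], [7.8, 145.47], [-59.2, 239.2], [7.22, 106.19], [-163.78, 163.78]. Speed limits (degrees/s): [136.94, 136.94, 172.46, 172.46, 180, 180, 180].

### API

Orientations are given as a 3x3 rotation matrix whose columns are the frame's x, y, z axes.
In Python, from plant import monitor, viewer, order gives the robot as it stands.
- The arm moves only by the tool drive_tool, never from a script. Its argument "rows" is text: rows parted by semicolons, each of 7 numbers parted by spaces: the turn, a rotation vector about the tool's x, y, z in units of 0.12 rad (1.0 is 0.12 rad), then the shift along the tool's x, y, z in units of 0.03 m (1.0 is 0.03 m), then the gripper command: -1 is shut, 1 is fully open, values between are in proportion. A call has 1 to 10 rows; each row shifts and turns the commanded pose from where the row before left it, along the tool's axes as they then stand; what a row does not reach is not made up. A row lasts 1/12 s, in which the tool goes at most 41.7 mm and 7.16 degrees, less where a joint would pass 70% of its speed; a pose out of reach is approached as far as the arm can. A call with a number of a shift or a turn outside -1 to 1 is refused whole. A call with a gripper value outside its range is refused whole. The fingers move at their own pace and stop on an object; the grip force is fixed at half the most. Time passes only in rows, so rows that do not move let the fingers close. It gives the time, the measured TCP pose, the force, the opening and the grip force at its end, in the units of the state.
- monitor.read_state(): the state, without advancing time (a new reading comes with each control period).
- viewer.snapshot(name): name is "side" or "top"; returns the picture (480x640x3 uint8, red, green, blue); there is no depth.
- viewer.camera_params(name): a dict with "camera_matrix" (3x3 intrinsics, pixels), "eye" and "rotation" of the camera in the world. Camera axes: x right, y down, z forward; pixel columns grow to the right and rows downward; lengths in m; the calibration is good to about 2 mm. A picture is of the moment at which its call begins. camera_params takes no time and is no camera call.
- order.finish_job(): hands the job in; it is judged then, once.
The state is a dict: "time_s": time; "joint_positions": joint angles; "joint_velocities": joint speeds; "effort": joint torques, N m; "position": TCP position; "orientation": TCP orientation; "force": force on the tool from outside, world axes, zero at the start; "wrist_torque": the same for the moment, N m; "width": finger opening in m; "gripper_force": force on a finger pad.
Only numpy, scipy, OpenCV 4.12 (cv2) and the standard library are available. Lean on these libraries where they do the work, as an engineer would, in place of code of your own. Each camera call takes 0.05 s, during which the arm holds its last target. There are 200 camera calls.

## Working session

There is one attempt and no reset: what is moved stays moved. The work goes in short steps, Python scripts to look and compute and a tool call to move; the robot and the scene stay as the last step left them, time stands still between calls to the robot, and variables do not carry over. Pictures are saved under pics/ and viewed, at most 14 in all, crops included, and the job is handed in when it is done.

Besides the shell and the picture viewer there is one more tool, called as a command line: name --argument value ..., lists and objects as JSON in quotes. drive_tool: Moves the arm, as the interface text tells. Its arguments: {"type":"object","properties":{"rows":{"type":"string"}},"required":["rows"]}

```bash
mkdir -p pics; python3 - <<'E'
from plant import monitor, viewer
import cv2,json
s=monitor.read_state();print(s)
for n in("top","side"):
    cv2.imwrite(f"pics/{n}0.png",viewer.snapshot(n)[:,:,::-1]);print(n,viewer.camera_params(n))
E
```

```text
{'time_s': 0.0, 'joint_positions': array([72.29600307, 23.600376  , -0.72759919, 91.50463137,  0.31966853,
       64.99132194, -4.70874979]), 'joint_velocities': array([ 0.06400614, -0.00620259, -0.09552239,  0.02742812,  0.04336418,
       -0.0422808 ,  0.00095555]), 'effort': array([-8.83353878e-04, -6.00638509e+01,  6.82056528e-01, -2.99416208e+01,
        1.38694906e-02,  1.04599001e-02, -4.61568447e-05]), 'position': array([ 0.1488819 , -0.60648543,  0.23044508]), 'orientation': array([[ 9.71144176e-01,  2.38492656e-01, -4.92267721e-04],
       [ 2.38493141e-01, -9.71142912e-01,  1.57059411e-03],
       [-1.03487148e-04, -1.64267579e-03, -9.99998645e-01]]), 'force': array([ 0.26504581,  0.28364261, -0.40497646]), 'wrist_torque': array([-0.01531901,  0.04459998, -0.04431141]), 'gripper_force': 0.0, 'width': 0.08573390256053767}
top {'camera_matrix': array([[582.24383048,   0.        , 319.20528021],
       [  0.        , 582.24383048, 235.87634242],
       [  0.        ,   0.        ,   1.        ]]), 'eye': array([ 0.35545354, -0.09581317,  1.18608407]), 'rotation': array([[ 0.01651515, -0.98938266,  0.14439251],
       [-0.99986298, -0.01650514,  0.00126729],
       [ 0.00112939, -0.14439366, -0.98951968]])}
side {'camera_matrix': array([[451.85102179,   0.        , 319.61127304],
       [  0.        , 451.85102179, 242.73387327],
       [  0.        ,   0.        ,   1.        ]]), 'eye': array([ 0.53479807, -0.7634315 ,  0.61399771]), 'rotation': array([[ 0.99820243,  0.05329723, -0.02741022],
       [ 0.05536557, -0.6449325 ,  0.76223142],
       [ 0.02294708, -0.76237883, -0.64672401]])}
```

View pics/top0.png

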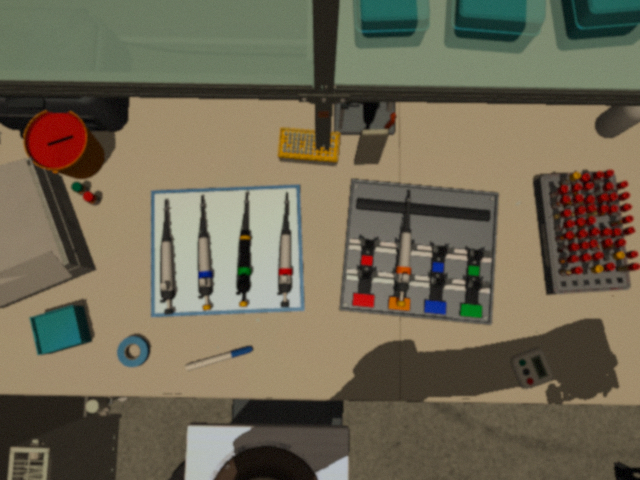

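View pics/side0.png

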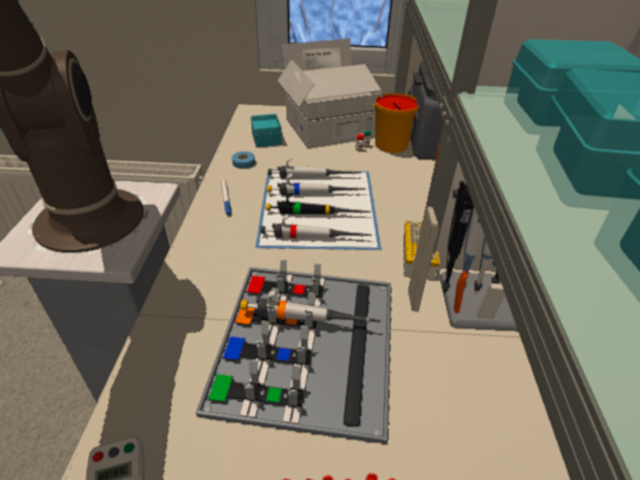

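```bash
cat > h.py <<'E'
import numpy as np,cv2
from plant import monitor,viewer
P={n:viewer.camera_params(n) for n in("top","side")}
def ray(n,uv):
    p=P[n];d=p["rotation"]@np.linalg.solve(p["camera_matrix"],np.array([*uv,1.]));return p["eye"],d/np.linalg.norm(d)
def onz(n,uv,z):
    e,d=ray(n,uv);return e+d*(z-e[2])/d[2]
def tri(a,b):
    e,d=ray("top",a);f,g=ray("side",b)
    t=np.linalg.lstsq(np.c_[d,-g],f-e,rcond=None)[0];p=e+t[0]*d;q=f+t[1]*g
    return (p+q)/2,np.linalg.norm(p-q)
H={'red':[(0,6),(172,180)],'orange':[(8,22)],'green':[(45,75)],'blue':[(105,128)]}
def blobs(img,c,amin=15):
    h=cv2.cvtColor(img,cv2.COLOR_RGB2HSV);m=np.zeros(h.shape[:2],np.uint8)
    for a,b in H[c]: m|=cv2.inRange(h,(a,150,60),(b,255,255))
    n,l,s,ce=cv2.connectedComponentsWithStats(m)
    return [(int(s[i][4]),tuple(s[i][:4]),ce[i],cv2.minAreaRect(np.argwhere(l==i)[:,::-1].astype(np.float32))) for i in range(1,n) if s[i][4]>=amin]
E
python3 - <<'E'
from h import *
R={"top":(140,170,500,330),"side":(190,140,400,440)}
for n in R:
    im=cv2.imread(f"pics/{n}0.png")[:,:,::-1].copy()
    x0,y0,x1,y1=R[n]
    for c in H:
        for a,b,ce,r in blobs(im,c,12):
            if x0<ce[0]<x1 and y0<ce[1]<y1: print(n,c,a,[int(v) for v in b],ce.round(1),np.round(r[1],1),round(r[2],1))
im=cv2.imread("pics/top0.png")
cv2.imwrite("pics/a.png",cv2.resize(im[180:325,145:310],None,fx=4,fy=4,interpolation=cv2.INTER_CUBIC))
cv2.imwrite("pics/b.png",cv2.resize(im[175:325,335:505],None,fx=4,fy=4,interpolation=cv2.INTER_CUBIC))
E
```

```text
top red 130 [361, 254, 12, 13] [366.5 260. ] [11.7 11.2] 8.1
top red 88 [279, 268, 13, 7] [284.9 271. ] [ 6. 12.] 90.0
top red 273 [352, 293, 23, 14] [363.  299.5] [21.1 13.4] 7.1
top orange 49 [240, 235, 11, 5] [244.8 237.1] [ 4. 10.] 90.0
top orange 106 [396, 266, 15, 9] [402.9 269.8] [14.6  7.3] 4.8
top orange 263 [388, 296, 22, 15] [398.7 303.5] [21.5 13.2] 5.7
top orange 32 [240, 301, 7, 5] [243.1 303.2] [4. 6.] 90.0
top orange 33 [203, 305, 8, 5] [206.3 306.8] [4. 7.] 90.0
top green 108 [468, 265, 11, 11] [473.1 270.3] [10. 10.] 90.0
top green 78 [238, 267, 13, 8] [243.5 270.2] [ 7. 12.] 90.0
top green 253 [460, 304, 22, 13] [470.8 310. ] [12. 21.] 90.0
top blue 115 [432, 262, 12, 11] [437.3 266.8] [10. 11.] 90.0
top blue 68 [199, 271, 13, 7] [205.1 274. ] [ 5.2 12.4] 84.8
top blue 258 [425, 300, 21, 14] [435.  306.4] [13. 20.] 90.0
side red 76 [290, 225, 6, 13] [292.6 231. ] [12.  5.] 90.0
side red 241 [247, 276, 18, 18] [255.9 284.4] [13.9 18.5] 15.9
side red 116 [292, 284, 14, 11] [298.6 289.1] [12. 10.] 11.3
side orange 18 [267, 186, 4, 6] [268.8 188.1] [5. 3.] 90.0
side orange 24 [266, 204, 5, 6] [267.8 206.3] [5. 4.] 90.0
side orange 42 [325, 205, 5, 9] [327.  209.1] [8. 4.] 90.0
side orange 312 [235, 300, 20, 25] [244.7 313.4] [15.9 24.3] 15.5
side orange 216 [276, 300, 22, 25] [283.8 312.9] [28.8 16.3] 59.9
side green 72 [293, 203, 8, 11] [296.4 207.5] [10.  7.] 90.0
side green 428 [209, 375, 23, 27] [220.3 387.8] [16.4 28.1] 18.4
side green 190 [266, 387, 16, 16] [273.4 394.5] [13.6 14.6] 12.5
side blue 40 [295, 184, 4, 10] [296.5 188.5] [9. 3.] 90.0
side blue 32 [226, 202, 4, 12] [227.4 207.6] [11.  3.] 90.0
side blue 341 [224, 337, 21, 23] [233.9 348.1] [15.2 24.7] 18.4
side blue 154 [276, 348, 15, 13] [283. 354.] [12.9 12.2] 11.3
```

View pics/a.png

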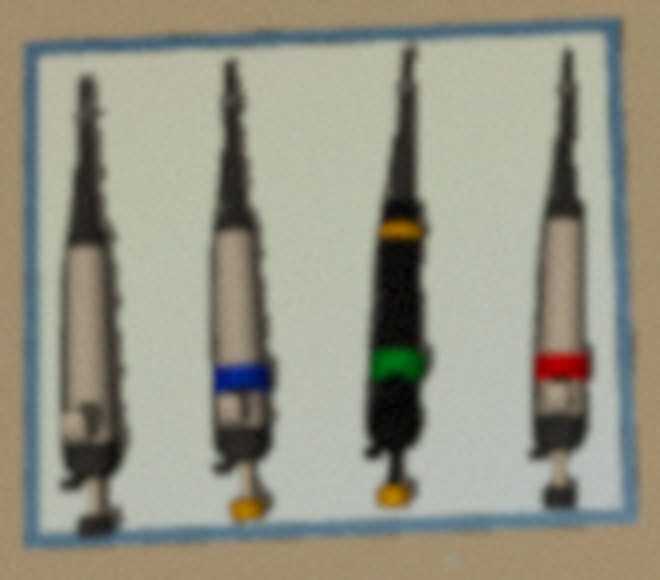

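View pics/b.png

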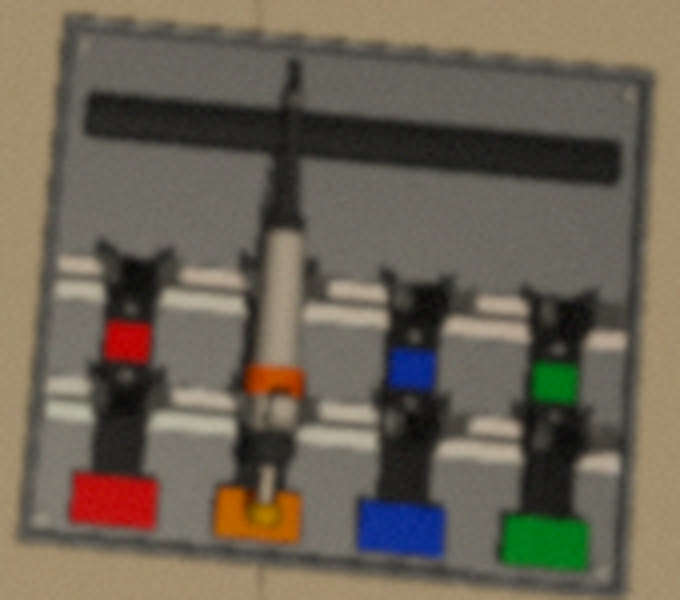

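```bash
python3 - <<'E'
from h import *
T=dict(red=((284.9,271),(292.6,231)),blue=((205.1,274),(296.5,188.5)),green=((243.5,270.2),(296.4,207.5)))
C=lambda x,y,o:(o[0]+x/4-.4,o[1]+y/4-.4)
A=(145,180)
tips=dict(red=((568,50),(560,500)),blue=((231,62),(246,514)),green=((409,48),(393,497)))
for c in T:
    p,e=tri(*T[c]); a=onz("top",C(*tips[c][0],A),.014);b=onz("top",C(*tips[c][1],A),.014)
    v=(b-a)[:2];L=np.hypot(*v);u=v/L; xp=np.array([-u[1],u[0]])*-1
    t=onz("top",T[c][0],.025)
    # origin from axis & from tape
    o1=a[:2]+117*u/1000*1; o2=t[:2]-.047*u+0.0015*xp
    print(c,"tape tri",p.round(4),round(e,4),"L",L.round(4),"yaw tool deg",np.degrees(np.arctan2(-u[1],-u[0])).round(2),"o(axis)",o1.round(4),"o(tape)",o2.round(4),"grip",(o2+.031*u-.0015*xp).round(4))
Lb=dict(red=((363,299.5),(255.9,284.4),(366.5,260)),orange=((398.7,303.5),(244.7,313.4),None),blue=((435,306.4),(233.9,348.1),(437.3,266.8)),green=((470.8,310),(220.3,387.8),(473.1,270.3)))
Q={}
for c,(a,b,s) in Lb.items():
    p,e=tri(a,b);print(c,"label",p.round(4),round(e,4));Q[c]=onz("top",a,.008)
    if s: q=onz("top",s,.008)-Q[c];print("  to small",np.degrees(np.arctan2(q[1],q[0])).round(2),np.hypot(*q[:2]).round(4))
pts=np.array([Q[c][:2] for c in("red","orange","blue","green")]);m=pts.mean(0)
d=np.linalg.svd(pts-m)[2][0];d*=-np.sign(d[1]);f=np.array([-d[1],d[0]])
print("row dir, forward yaw",np.degrees(np.arctan2(f[1],f[0])))
for c in Q: print(c,"lab",Q[c][:2].round(4),"clip o",(Q[c][:2]+.111*f).round(4),"grip tgt",(Q[c][:2]+.080*f+.0015*d).round(4))
E
```

```text
red tape tri [ 0.4521 -0.0268  0.0177] 0.0027 L 0.2299 yaw tool deg 0.41 o(axis) [ 0.4994 -0.0266] o(tape) [ 0.4998 -0.0251] grip [ 0.4688 -0.0269]
blue tape tri [0.4443 0.1334 0.0178] 0.0009 L 0.2309 yaw tool deg 4.46 o(axis) [0.4905 0.1381] o(tape) [0.4909 0.1373] grip [0.4602 0.1333]
green tape tri [0.4523 0.0563 0.0185] 0.0027 L 0.2295 yaw tool deg -0.02 o(axis) [0.499  0.0561] o(tape) [0.5001 0.0572] grip [0.4691 0.0557]
red label [ 0.399  -0.1842  0.0137] 0.0005
  to small -4.76 0.0803
orange label [ 0.3918 -0.2557  0.0149] 0.0013
blue label [ 0.3874 -0.3282  0.0143] 0.0009
  to small -4.04 0.0801
green label [ 0.3815 -0.3998  0.0138] 0.0009
  to small -4.54 0.0802
row dir, forward yaw -4.489887904079408
red lab [ 0.3994 -0.1846] clip o [ 0.5101 -0.1933] grip tgt [ 0.4791 -0.1923]
orange lab [ 0.3926 -0.2564] clip o [ 0.5033 -0.2651] grip tgt [ 0.4723 -0.2642]
blue lab [ 0.388  -0.3294] clip o [ 0.4987 -0.338 ] grip tgt [ 0.4677 -0.3371]
green lab [ 0.382  -0.4012] clip o [ 0.4927 -0.4098] grip tgt [ 0.4617 -0.4089]
```

drive_tool --rows "0 0 0.98 0 0 0 0.2;0 0 0.97 0 0 0 0.2;0 0 0 0.6 -0.8 0 0.2;0 0 0 0.6 -0.8 0 0.2;0 0 0 0.6 -0.8 0 0.2;0 0 0 0.6 -0.8 0 0.2;0 0 0 0.6 -0.8 0 0.2;0 0 0 0.6 -0.8 0 0.2;0 0 0 0.6 -0.8 0 0.2;0 0 0 0.6 -0.8 0 0.2"

```text
time_s: 0.93
position: [0.2922, -0.4125, 0.2311]
orientation: [[1.0, 0.007, -0.0], [0.007, -1.0, 0.0], [-0.0, -0.0, -1.0]]
force: [0.6, 1.1, 1.0]
width: 0.051
gripper_force: 0.0
```

drive_tool --rows "0 0 0 0.6 -1 0 0.2;0 0 0 0.6 -1 0 0.2;0 0 0 0.6 -1 0 0.2;0 0 0 0.6 -1 0 0.2;0 0 0 0.6 -1 0 0.2;0 0 0 0.6 -1 0 0.2;0 0 0 0.6 -1 0.3 0.2;0 0 0 0.6 -1 0.3 0.2;0 0 0 0.6 -1 0.4 0.2;0 0 0 0.6 -1 0.5 0.2"

```text
time_s: 1.77
position: [0.4705, -0.1113, 0.1863]
orientation: [[1.0, 0.006, 0.001], [0.006, -1.0, -0.0], [0.001, 0.0, -1.0]]
force: [0.2, -0.3, 0.4]
width: 0.0511
gripper_force: 0.0
```

drive_tool --rows "0 0 0 0 -1 0.5 0.2;0 0 0 0 -0.9 0.5 0.2;0 0 0 0 -0.9 0.5 0.2;0 0 0 0 0 0.6 0.2;0 0 0 0 0 0 0.2"

```text
time_s: 2.18
position: [0.467, -0.0271, 0.1205]
orientation: [[1.0, 0.01, -0.005], [0.01, -1.0, 0.001], [-0.005, -0.001, -1.0]]
force: [-0.5, 0.2, -0.5]
width: 0.0513
gripper_force: 0.0
```

drive_tool --rows "0 0 0 0.05 0 0.8 0.2;0 0 0 0 0 0.8 0.2;0 0 0 0 0 0.8 0.2;0 0 0 0 0 0.7 0.2;0 0 0 0 0 0.4 0.2;0 0 0 0 0 0.3 0.2;0 0 0 0 0 0 0.2;0 0 0 0 0 0 0.2"

```text
time_s: 2.85
position: [0.4708, -0.0293, 0.0096]
orientation: [[1.0, 0.006, -0.0], [0.006, -1.0, -0.0], [-0.0, 0.0, -1.0]]
force: [0.1, -0.5, 1.2]
width: 0.0511
gripper_force: 0.0
```

```bash
python3 - <<'E'
from h import *
s=viewer.snapshot("side");t=viewer.snapshot("top")
a=cv2.resize(s[150:270,220:400],(720,480));cv2.imwrite("pics/c.png",a[:,:,::-1])
print(monitor.read_state()["position"])
E
```

```text
[ 0.47142648 -0.02911303  0.01028178]
```

View pics/c.png

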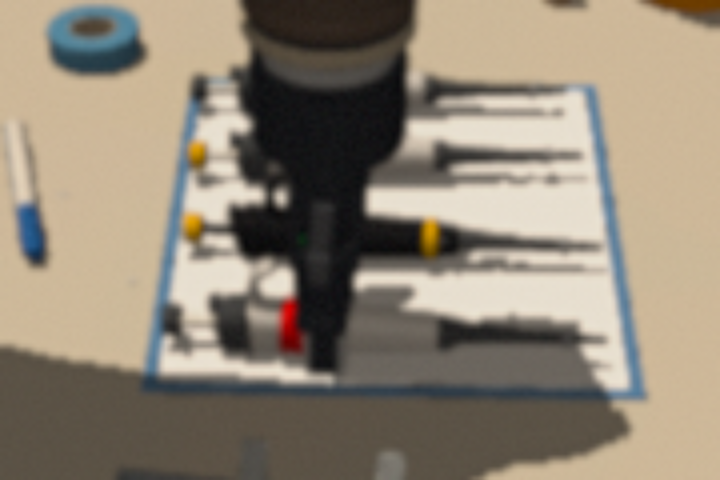

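drive_tool --rows "0 0 0 -0.07 -0.07 0.2 0.2;0 0 0 0 0 0 -1;0 0 0 0 0 0 -1;0 0 0 0 0 0 -1;0 0 0 0 0 0 -1;0 0 0 0 0 0 -1"

```text
time_s: 3.45
position: [0.4685, -0.0266, 0.0037]
orientation: [[1.0, 0.007, 0.0], [0.007, -1.0, -0.0], [0.0, 0.0, -1.0]]
force: [-1.9, 0.3, 6.6]
width: 0.0207
gripper_force: 59.4
```

drive_tool --rows "0 0 0 0 0 -0.3 -1;0 0 0 0 0 -0.7 -1;0 0 0 0 0 -1 -1;0 0 0 0 0 -1 -1;0 0 0 0 0 -0.5 -1;0 0 0 0 0 0 -1"

```text
time_s: 3.95
position: [0.4707, -0.0267, 0.1121]
orientation: [[1.0, 0.007, 0.006], [0.007, -1.0, -0.0], [0.006, 0.001, -1.0]]
force: [0.5, 0.2, -1.1]
width: 0.0207
gripper_force: 58.8
```

drive_tool --rows "0 0 0.71 0 0 0 -1;0 0 0 0.1 0.9 0 -1;0 0 0 0.1 0.9 0 -1;0 0 0 0.1 0.9 0 -1;0 0 0 0.1 0.9 0 -1;0 0 0 0.1 0.9 0 -1;0 0 0 0.2 0.9 0 -1;0 0 0 0 0 0 -1;0 0 0 0 0 0 -1;0 0 0 0 0 0 -1"

```text
time_s: 4.78
position: [0.4762, -0.1892, 0.1077]
orientation: [[0.997, -0.078, -0.001], [-0.078, -0.997, 0.001], [-0.001, -0.001, -1.0]]
force: [0.6, -0.5, -0.8]
width: 0.0208
gripper_force: 59.0
```

```bash
python3 - <<'E'
from h import *
s=viewer.snapshot("side");t=viewer.snapshot("top")
a=cv2.resize(t[170:330,335:505],(680,640))[:600]
b=cv2.resize(s[230:430,190:400],(630,600));cv2.imwrite("pics/d.png",np.hstack([cv2.resize(a,(400,353)),cv2.resize(b,(400,353))])[:,:,::-1])
print(monitor.read_state()["position"].round(4))
for c in("red",):
  for n,i in(("top",t),("side",s)): print(n,[(b[0],b[2].round(1)) for b in blobs(i,c,20) if 150<b[2][1]<400 and b[2][0]<500])
E
```

```text
[ 0.4765 -0.1885  0.108 ]
top [(95, array([ 87.9, 196.1]))]
side [(51, array([285., 246.])), (223, array([255.6, 284. ])), (94, array([298.7, 288.7]))]
```

View pics/d.png

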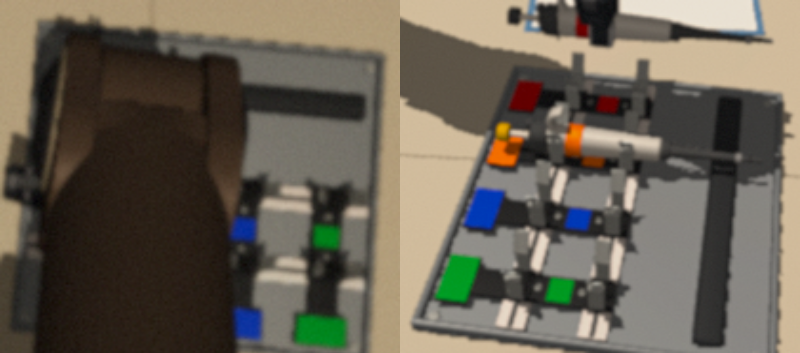

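drive_tool --rows "0 0 0 0.08 0.11 0.5 -1;0 0 0 0 0 0.6 -1;0 0 0 0 0 0.4 -1;0 0 0 0 0 0 -1;0 0 0 0 0 0 -1;0 0 0 0 0 0 -1;0 0 0 0 0 0 -1"

```text
time_s: 5.47
position: [0.4796, -0.1931, 0.0642]
orientation: [[0.997, -0.078, 0.001], [-0.078, -0.997, -0.0], [0.001, 0.0, -1.0]]
force: [-0.7, 0.1, -0.2]
width: 0.0209
gripper_force: 59.0
```

```bash
python3 - <<'E'
from h import *
s=viewer.snapshot("side")
b=cv2.resize(s[240:360,210:390],(720,480),interpolation=cv2.INTER_CUBIC);cv2.imwrite("pics/e.png",b[:,:,::-1])
print(monitor.read_state()["position"].round(4),monitor.read_state()["force"])
E
```

```text
[ 0.4795 -0.1932  0.0642] [ 0.29107076  0.68555248 -0.86456316]
```

View pics/e.png

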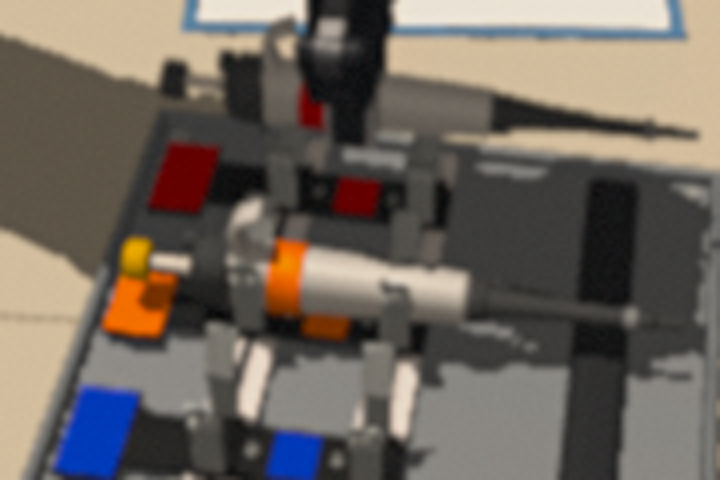

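drive_tool --rows "0 0 0 -0.03 -0.03 0.2 -1;0 0 0 0 0 0.2 -1;0 0 0 0 0 0.15 -1;0 0 0 0 0 0.15 -1;0 0 0 0 0 0.15 -1;0 0 0 0 0 0 -1;0 0 0 0 0 0 -1"

```text
time_s: 6.1
position: [0.4775, -0.192, 0.037]
orientation: [[0.997, -0.078, -0.001], [-0.078, -0.997, 0.001], [-0.001, -0.001, -1.0]]
force: [0.4, 1.0, -2.7]
width: 0.0208
gripper_force: 58.8
```

drive_tool --rows "0 0 0 0 0 0.15 -1;0 0 0 0 0 0.1 -1;0 0 0 0 0 0.1 -1;0 0 0 0 0 0 -1;0 0 0 0 0 0 -1"

```text
time_s: 6.52
position: [0.4778, -0.1922, 0.0268]
orientation: [[0.997, -0.078, -0.001], [-0.078, -0.997, 0.0], [-0.001, -0.0, -1.0]]
force: [0.3, 1.9, -3.3]
width: 0.0206
gripper_force: 58.8
```

drive_tool --rows "0 0 0 0 0 0.08 -1;0 0 0 0 0 0 -1;0 0 0 0 0 0 -1"

```text
time_s: 6.77
position: [0.4779, -0.1924, 0.0247]
orientation: [[0.997, -0.078, -0.0], [-0.078, -0.997, -0.0], [-0.0, 0.0, -1.0]]
force: [0.1, 1.6, -3.7]
width: 0.0205
gripper_force: 58.8
```

drive_tool --rows "0 0 0 0 0 0.08 -1;0 0 0 0 0 0 -1;0 0 0 0 0 0 -1"

```text
time_s: 7.02
position: [0.4781, -0.1926, 0.0236]
orientation: [[0.997, -0.079, 0.0], [-0.079, -0.997, -0.001], [0.0, 0.001, -1.0]]
force: [-4.2, 2.7, 13.1]
width: 0.0209
gripper_force: 61.0
```

drive_tool --rows "0 0 0 0 0 0.08 -1;0 0 0 0 0 0 -1;0 0 0 0 0 0 -1"

```text
time_s: 7.27
position: [0.4781, -0.1927, 0.0236]
orientation: [[0.997, -0.079, 0.001], [-0.079, -0.997, -0.002], [0.001, 0.002, -1.0]]
force: [-13.6, 5.5, 42.3]
width: 0.021
gripper_force: 65.0
```

drive_tool --rows "0 0 0 0 0 -0.1 -1;0 0 0 0 0 0 -0.1;0 0 0 0 0 0 -0.1;0 0 0 0 0 0 -0.1;0 0 0 0 0 -0.5 -0.1;0 0 0 0 0 -1 -0.1;0 0 0 0 0 -1 0.2;0 0 0 0 0 -1 0.2;0 0 0 0 0 -1 0.2;0 0 0 0 0 -0.2 0.2"

```text
time_s: 8.1
position: [0.4805, -0.1932, 0.1686]
orientation: [[0.997, -0.079, 0.006], [-0.079, -0.997, -0.002], [0.006, 0.002, -1.0]]
force: [0.6, -0.2, 0.9]
width: 0.0508
gripper_force: 0.0
```

drive_tool --rows "0 0 -0.65 0 0 0 0.2;0 0 -0.65 0 0 0 0.2;0 0 0 0 -1 0 0.2;0 0 0 0 -1 0 0.2;0 0 0 0 -1 0 0.2;0 0 0 0 -1 0 0.2;0 0 0 0 -1 0 0.2;0 0 0 0.1 -1 0 0.2;0 0 0 0.1 -1 0 0.2;0 0 0 0 -1 0 0.2"

```text
time_s: 8.93
position: [0.4656, 0.0487, 0.1637]
orientation: [[0.997, 0.077, 0.0], [0.077, -0.997, 0.0], [0.0, -0.0, -1.0]]
force: [0.5, -0.3, -0.2]
width: 0.0511
gripper_force: 0.0
```

drive_tool --rows "0 0 0 0 -1 0 0.2;0 0 0 0.05 -1 0 0.2;0 0 0 0 -0.9 0.5 0.2;0 0 0 0 0 1 0.2;0 0 0 0 0 0.7 0.2;0 0 0 0 0 0 0.2;0 0 0 0 0 0 0.2;0 0 0 0 0 0 0.2"

```text
time_s: 9.6
position: [0.4607, 0.1342, 0.0987]
orientation: [[0.997, 0.077, 0.0], [0.077, -0.997, 0.0], [0.0, -0.0, -1.0]]
force: [-0.9, -0.1, 0.6]
width: 0.0515
gripper_force: 0.0
```

```bash
python3 - <<'E'
from h import *
s=viewer.snapshot("side");t=viewer.snapshot("top")
A=cv2.resize(s[240:360,210:390],(400,267),interpolation=cv2.INTER_CUBIC)
B=cv2.resize(t[200:320,340:500],(356,267),interpolation=cv2.INTER_CUBIC);cv2.imwrite("pics/f.png",np.hstack([A,B])[:,:,::-1])
print(monitor.read_state()["position"].round(4))
E
```

```text
[0.4612 0.1342 0.0993]
```

View pics/f.png

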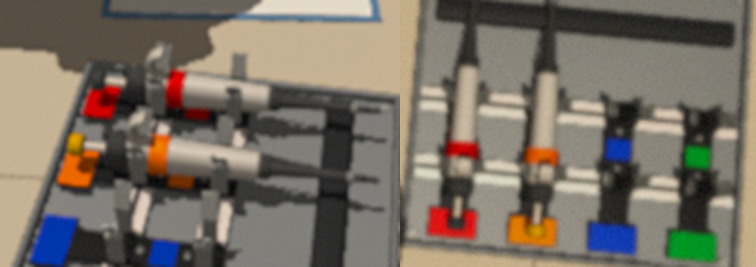

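drive_tool --rows "0 0 0 -0.02 0.03 0.8 0.2;0 0 0 0 0 0.8 0.2;0 0 0 0 0 0.7 0.2;0 0 0 0 0 0.4 0.2;0 0 0 0 0 0.3 0.2;0 0 0 0 0 0 0.2;0 0 0 0 0 0 0.2;0 0 0 0 0 0 0.2"

```text
time_s: 10.37
position: [0.4605, 0.1335, 0.0091]
orientation: [[0.997, 0.077, 0.002], [0.077, -0.997, 0.0], [0.002, -0.0, -1.0]]
force: [0.9, -0.3, 0.5]
width: 0.0511
gripper_force: 0.0
```

drive_tool --rows "0 0 0 0 0 0.17 0.2;0 0 0 0 0 0 -1;0 0 0 0 0 0 -1;0 0 0 0 0 0 -1;0 0 0 0 0 0 -1;0 0 0 0 0 0 -1"

```text
time_s: 10.87
position: [0.4599, 0.1333, 0.0034]
orientation: [[0.997, 0.078, 0.001], [0.078, -0.997, -0.0], [0.001, 0.0, -1.0]]
force: [-1.2, -0.2, 6.7]
width: 0.0209
gripper_force: 59.5
```

drive_tool --rows "0 0 0 0 0 -0.3 -1;0 0 0 0 0 -0.7 -1;0 0 0 0 0 -1 -1;0 0 0 0 0 -1 -1;0 0 0 0 0 -1 -1;0 0 0 0 0 -1 -1;0 0 0 0 0 -0.5 -1;0 0 0 0 0 0 -1;0 0 0 0 0 0 -1"

```text
time_s: 11.62
position: [0.4599, 0.1332, 0.1689]
orientation: [[0.997, 0.077, 0.002], [0.077, -0.997, 0.0], [0.002, 0.0, -1.0]]
force: [0.0, 0.5, -1.5]
width: 0.0209
gripper_force: 58.7
```

drive_tool --rows "0 0 0.65 0 0 0 -1;0 0 0.65 0 0 0 -1;0 0 0 0.1 1 0 -1;0 0 0 0.1 1 0 -1;0 0 0 0.1 1 0 -1;0 0 0 0.1 1 0 -1;0 0 0 0.1 1 0 -1;0 0 0 0.1 1 0 -1;0 0 0 0.1 1 0 -1;0 0 0 0.1 1 0 -1"

```text
time_s: 12.45
position: [0.4634, -0.1091, 0.1665]
orientation: [[0.997, -0.078, -0.003], [-0.078, -0.997, 0.001], [-0.003, -0.0, -1.0]]
force: [0.1, 0.9, -0.9]
width: 0.0211
gripper_force: 58.9
```

drive_tool --rows "0 0 0 0.1 1 0 -1;0 0 0 0.1 1 0 -1;0 0 0 0.1 1 0 -1;0 0 0 0.1 1 0 -1;0 0 0 0.1 1 0 -1;0 0 0 0.1 1 0 -1;0 0 0 0 1 0 -1;0 0 0 0 0.5 0 -1;0 0 0 0 0 0.3 -1;0 0 0 0 0 0 -1"

```text
time_s: 13.28
position: [0.4636, -0.3328, 0.1562]
orientation: [[0.997, -0.08, -0.004], [-0.08, -0.997, 0.003], [-0.004, -0.003, -1.0]]
force: [-0.6, 0.4, -0.5]
width: 0.0206
gripper_force: 58.9
```

drive_tool --rows "0 0 0 0 0 0 -1;0 0 0 0 0 0 -1;0 0 0 0 0 0 -1"

```text
time_s: 13.53
position: [0.4657, -0.332, 0.1591]
orientation: [[0.997, -0.076, 0.0], [-0.076, -0.997, 0.0], [0.0, -0.0, -1.0]]
force: [0.3, 0.2, -1.2]
width: 0.0207
gripper_force: 58.9
```

drive_tool --rows "0 0 0 0.06 0.13 0.7 -1;0 0 0 0 0 0.8 -1;0 0 0 0 0 0.7 -1;0 0 0 0 0 0.6 -1;0 0 0 0 0 0.3 -1;0 0 0 0 0 0 -1;0 0 0 0 0 0 -1;0 0 0 0 0 0 -1;0 0 0 0 0 0 -1"

```text
time_s: 14.28
position: [0.4675, -0.338, 0.0674]
orientation: [[0.997, -0.078, 0.002], [-0.078, -0.997, -0.001], [0.002, 0.001, -1.0]]
force: [-0.6, -0.1, -0.5]
width: 0.0205
gripper_force: 58.9
```

```bash
python3 - <<'E'
from h import *
s=viewer.snapshot("side")
cv2.imwrite("pics/g.png",cv2.resize(s[260:420,190:390],(750,600),interpolation=cv2.INTER_CUBIC)[:,:,::-1])
print(monitor.read_state()["position"].round(4))
E
```

```text
[ 0.4673 -0.338   0.0673]
```

View pics/g.png

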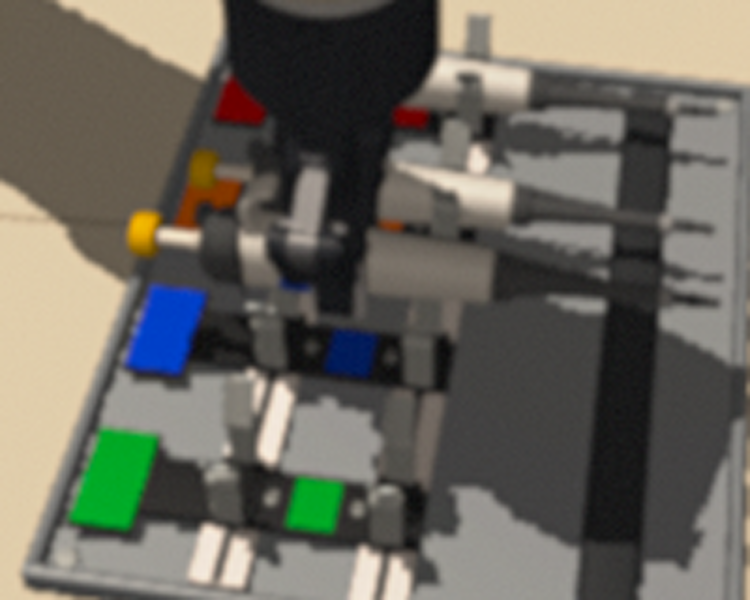

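drive_tool --rows "0 0 0 0 -0.06 0.2 -1;0 0 0 0 0 0.2 -1;0 0 0 0 0 0.2 -1;0 0 0 0 0 0.15 -1;0 0 0 0 0 0.15 -1;0 0 0 0 0 0.15 -1;0 0 0 0 0 0.1 -1;0 0 0 0 0 0.1 -1;0 0 0 0 0 0 -1;0 0 0 0 0 0 -1"

```text
time_s: 15.17
position: [0.4664, -0.3355, 0.0279]
orientation: [[0.997, -0.078, -0.001], [-0.078, -0.997, 0.001], [-0.001, -0.001, -1.0]]
force: [0.2, 1.4, -2.4]
width: 0.0208
gripper_force: 58.7
```

drive_tool --rows "0 0 0 0 0 0.1 -1;0 0 0 0 0 0 -1;0 0 0 0 0 0 -1"

```text
time_s: 15.42
position: [0.4666, -0.3356, 0.0252]
orientation: [[0.997, -0.078, -0.0], [-0.078, -0.997, 0.0], [-0.0, -0.0, -1.0]]
force: [1.0, 1.6, -4.0]
width: 0.0209
gripper_force: 58.8
```

drive_tool --rows "0 0 0 0 0 0.06 -1;0 0 0 0 0 0 -1;0 0 0 0 0 0 -1"

```text
time_s: 15.67
position: [0.4666, -0.3362, 0.0237]
orientation: [[0.997, -0.079, 0.0], [-0.079, -0.997, -0.0], [0.0, 0.0, -1.0]]
force: [0.2, -0.0, -3.8]
width: 0.0206
gripper_force: 58.9
```

drive_tool --rows "0 0 0 0 0 0.08 -1;0 0 0 0 0 0 -1;0 0 0 0 0 0 -1"

```text
time_s: 15.92
position: [0.4668, -0.3363, 0.0234]
orientation: [[0.997, -0.079, 0.0], [-0.079, -0.997, -0.001], [0.0, 0.001, -1.0]]
force: [-6.4, 4.5, 19.6]
width: 0.0209
gripper_force: 61.9
```

drive_tool --rows "0 0 0 0 0 0.05 -1;0 0 0 0 0 0 -1;0 0 0 0 0 0 -1"

```text
time_s: 16.17
position: [0.4668, -0.3363, 0.0234]
orientation: [[0.997, -0.079, 0.0], [-0.079, -0.997, -0.002], [0.001, 0.002, -1.0]]
force: [-9.4, 7.0, 34.0]
width: 0.0205
gripper_force: 64.0
```

Seated. Release, rise, then go to green at (0.469, 0.056), yaw 0.

drive_tool --rows "0 0 0 0 0 -0.1 -1;0 0 0 0 0 0 -0.1;0 0 0 0 0 0 -0.1;0 0 0 0 0 0 -0.1;0 0 0 0 0 -0.5 -0.1;0 0 0 0 0 -1 -0.1;0 0 0 0 0 -1 0.2;0 0 0 0 0 -1 0.2;0 0 0 0 0 -1 0.2;0 0 -0.65 0 0 -0.2 0.2"

```text
time_s: 17.0
position: [0.469, -0.3371, 0.1688]
orientation: [[1.0, -0.002, 0.006], [-0.002, -1.0, -0.004], [0.006, 0.004, -1.0]]
force: [0.3, -1.1, 0.2]
width: 0.0512
gripper_force: 0.0
```

drive_tool --rows "0 0 0 0 -1 0 0.2;0 0 0 0 -1 0 0.2;0 0 0 0 -1 0 0.2;0 0 0 0 -1 0 0.2;0 0 0 0 -1 0 0.2;0 0 0 0 -1 0 0.2;0 0 0 0 -1 0 0.2;0 0 0 0 -1 0 0.2;0 0 0 0 -1 0 0.2;0 0 0 0 -1 0 0.2"

```text
time_s: 17.83
position: [0.4668, -0.0345, 0.1638]
orientation: [[1.0, -0.001, 0.0], [-0.001, -1.0, -0.0], [0.0, 0.0, -1.0]]
force: [0.2, 0.0, -0.5]
width: 0.0512
gripper_force: 0.0
```

drive_tool --rows "0 0 0 0 -1 0 0.2;0 0 0 0 -1 0 0.2;0 0 0 0 -0.9 0.5 0.2;0 0 0 0 0 1 0.2;0 0 0 0 0 0.7 0.2;0 0 0 0 0 0 0.2;0 0 0 0 0 0 0.2;0 0 0 0 0 0 0.2"

```text
time_s: 18.5
position: [0.4675, 0.0511, 0.0986]
orientation: [[1.0, -0.001, 0.001], [-0.001, -1.0, 0.0], [0.001, -0.0, -1.0]]
force: [-0.6, 0.0, 0.3]
width: 0.0511
gripper_force: 0.0
```

drive_tool --rows "0 0 0 0.05 -0.15 0.8 0.2;0 0 0 0 0 0.8 0.2;0 0 0 0 0 0.7 0.2;0 0 0 0 0 0.4 0.2;0 0 0 0 0 0.3 0.2;0 0 0 0 0 0 0.2;0 0 0 0 0 0 0.2;0 0 0 0 0 0 0.2"

```text
time_s: 19.17
position: [0.4694, 0.0557, 0.009]
orientation: [[1.0, -0.001, 0.002], [-0.001, -1.0, 0.0], [0.002, -0.0, -1.0]]
force: [1.1, -0.5, -0.0]
width: 0.051
gripper_force: 0.0
```

drive_tool --rows "0 0 0 0 0 0.17 0.2;0 0 0 0 0 0 -1;0 0 0 0 0 0 -1;0 0 0 0 0 0 -1;0 0 0 0 0 0 -1;0 0 0 0 0 0 -1"

```text
time_s: 19.67
position: [0.4687, 0.0557, 0.0031]
orientation: [[1.0, -0.0, 0.001], [-0.0, -1.0, -0.0], [0.001, 0.0, -1.0]]
force: [-1.4, -0.9, 5.6]
width: 0.0209
gripper_force: 59.5
```

drive_tool --rows "0 0 0 0 0 -0.3 -1;0 0 0 0 0 -0.7 -1;0 0 0 0 0 -1 -1;0 0 0 0 0 -1 -1;0 0 0 0 0 -1 -1;0 0 0 0 0 -1 -1;0 0 0 0 0 -0.5 -1;0 0 0.65 0 0 0 -1;0 0 0 0 0 0 -1"

```text
time_s: 20.42
position: [0.4689, 0.0557, 0.1693]
orientation: [[0.997, -0.082, 0.003], [-0.082, -0.997, -0.0], [0.003, -0.0, -1.0]]
force: [-0.9, 0.2, -1.4]
width: 0.0207
gripper_force: 58.9
```

drive_tool --rows "0 0 0 0.1 1 0 -1;0 0 0 0.1 1 0 -1;0 0 0 0.1 1 0 -1;0 0 0 0.1 1 0 -1;0 0 0 0.1 1 0 -1;0 0 0 0.1 1 0 -1;0 0 0 0.1 1 0 -1;0 0 0 0.1 1 0 -1;0 0 0 0.1 1 0 -1;0 0 0 0.05 1 0 -1"

```text
time_s: 21.25
position: [0.4727, -0.2467, 0.1671]
orientation: [[0.997, -0.076, -0.001], [-0.076, -0.997, 0.001], [-0.001, -0.001, -1.0]]
force: [1.6, -0.3, -0.8]
width: 0.0211
gripper_force: 58.9
```

drive_tool --rows "0 0 0 0 1 0 -1;0 0 0 0 1 0 -1;0 0 0 0 1 0 -1;0 0 0 0 1 0 -1;0 0 0 0 1 0 -1;0 0 0 0 0.5 0 -1;0 0 0 0 0 0.3 -1;0 0 0 0 0 0 -1;0 0 0 0 0 0 -1;0 0 0 0 0 0 -1"

```text
time_s: 22.08
position: [0.4609, -0.4081, 0.1585]
orientation: [[0.997, -0.076, -0.0], [-0.076, -0.997, 0.001], [-0.0, -0.001, -1.0]]
force: [-0.1, 1.1, -1.3]
width: 0.0208
gripper_force: 59.0
```

drive_tool --rows "0 0 0 0 0 0.7 -1;0 0 0 0 0 0.8 -1;0 0 0 0 0 0.7 -1;0 0 0 0 0 0.6 -1;0 0 0 0 0 0.3 -1;0 0 0 0 0 0 -1;0 0 0 0 0 0 -1;0 0 0 0 0 0 -1;0 0 0 0 0 0 -1"

```text
time_s: 22.83
position: [0.4613, -0.4105, 0.0672]
orientation: [[0.997, -0.078, 0.002], [-0.078, -0.997, -0.002], [0.002, 0.001, -1.0]]
force: [0.2, 0.1, -2.0]
width: 0.0207
gripper_force: 59.0
```

```bash
python3 - <<'E'
from h import *
s=viewer.snapshot("side")
cv2.imwrite("pics/i.png",cv2.resize(s[260:430,180:390],(741,600),interpolation=cv2.INTER_CUBIC)[:,:,::-1])
print(monitor.read_state()["position"].round(4))
E
```

```text
[ 0.4611 -0.4106  0.0671]
```

View pics/i.png

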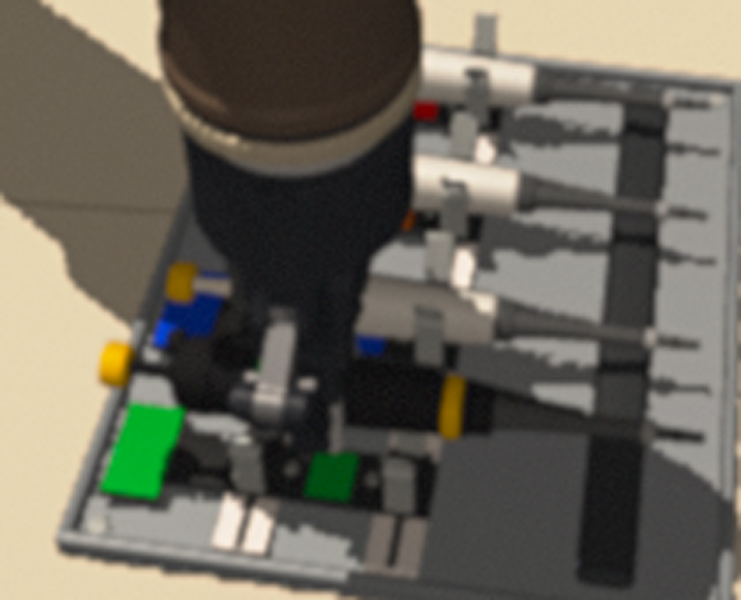

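drive_tool --rows "0 0 0 0 -0.08 0.2 -1;0 0 0 0 0 0.2 -1;0 0 0 0 0 0.2 -1;0 0 0 0 0 0.15 -1;0 0 0 0 0 0.15 -1;0 0 0 0 0 0.15 -1;0 0 0 0 0 0.1 -1;0 0 0 0 0 0.1 -1;0 0 0 0 0 0 -1;0 0 0 0 0 0 -1"

```text
time_s: 23.72
position: [0.4603, -0.4073, 0.0276]
orientation: [[0.997, -0.078, -0.001], [-0.078, -0.997, 0.001], [-0.001, -0.001, -1.0]]
force: [0.3, 1.2, -2.3]
width: 0.0207
gripper_force: 58.7
```

drive_tool --rows "0 0 0 0 0 0.1 -1;0 0 0 0 0 0.06 -1;0 0 0 0 0 0 -1;0 0 0 0 0 0 -1"

```text
time_s: 24.05
position: [0.4605, -0.408, 0.0233]
orientation: [[0.997, -0.078, 0.0], [-0.078, -0.997, -0.0], [0.0, 0.0, -1.0]]
force: [-0.4, 0.9, -1.1]
width: 0.0209
gripper_force: 58.9
```

drive_tool --rows "0 0 0 0 0 0.08 -1;0 0 0 0 0 0 -1;0 0 0 0 0 0 -1"

```text
time_s: 24.3
position: [0.4606, -0.4081, 0.0231]
orientation: [[0.997, -0.079, 0.0], [-0.079, -0.997, -0.001], [0.0, 0.001, -1.0]]
force: [-5.5, 5.1, 17.1]
width: 0.0209
gripper_force: 61.5
```

drive_tool --rows "0 0 0 0 0 0.05 -1;0 0 0 0 0 0 -1;0 0 0 0 0 0 -1"

```text
time_s: 24.55
position: [0.4606, -0.4081, 0.0231]
orientation: [[0.997, -0.079, 0.0], [-0.079, -0.997, -0.001], [0.0, 0.001, -1.0]]
force: [-9.2, 8.3, 30.3]
width: 0.021
gripper_force: 63.3
```

drive_tool --rows "0 0 0 0 0 -0.1 -1;0 0 0 0 0 0 -0.1;0 0 0 0 0 0 -0.1;0 0 0 0 0 0 -0.1;0 0 0 0 0 -0.5 -0.1;0 0 0 0 0 -1 -0.1;0 0 0 0 0 -1 0.2;0 0 0 0 0 -1 0.2;0 0 0 0 0 -1 0.2;0 0 0 0 0 -1 0.2"

```text
time_s: 25.38
position: [0.4604, -0.4078, 0.1887]
orientation: [[0.997, -0.078, -0.0], [-0.078, -0.997, -0.0], [-0.0, 0.0, -1.0]]
force: [1.0, -0.6, 0.4]
width: 0.0513
gripper_force: 0.0
```

drive_tool --rows "0 0 0 0 -1 0 0.2;0 0 0 0 -1 0 0.2;0 0 0 0 -1 0 0.2;0 0 0 0 -1 0 0.2;0 0 0 0 -1 0 0.2;0 0 0 0 -1 0 0.2;0 0 0 0 -1 0 0.2;0 0 0 0 -1 0 0.2;0 0 0 0 -1 0 0.2;0 0 0 0 -1 0 0.2"

```text
time_s: 26.22
position: [0.4841, -0.1074, 0.1874]
orientation: [[0.997, -0.079, 0.0], [-0.079, -0.997, -0.0], [0.0, 0.0, -1.0]]
force: [0.4, -0.3, 0.2]
width: 0.0513
gripper_force: 0.0
```

drive_tool --rows "0 0 0 0 -1 0 0.2;0 0 0 0 -1 0 0.2;0 0 0 0 -1 0 0.2;0 0 0 0 -1 0 0.2;0 0 0 0 0 0 0.2;0 0 0 0 0 0 0.2;0 0 0 0 0 0 0.2;0 0 0 0 0 0 0.2"

```text
time_s: 26.88
position: [0.4934, 0.0096, 0.1873]
orientation: [[0.997, -0.08, -0.0], [-0.08, -0.997, -0.001], [-0.0, 0.001, -1.0]]
force: [0.1, -0.2, -0.5]
width: 0.0515
gripper_force: 0.0
```

```bash
python3 - <<'E'
from h import *
s=viewer.snapshot("side");t=viewer.snapshot("top")
A=cv2.resize(s[260:440,190:400],(400,343),interpolation=cv2.INTER_CUBIC)
B=cv2.resize(t[175:325,330:505],(400,343),interpolation=cv2.INTER_CUBIC);cv2.imwrite("pics/j.png",np.hstack([A,B])[:,:,::-1])
for c in H: print(c,[(b[0],b[2].round(1)) for b in blobs(t,c,30) if 335<b[2][0]<500 and 175<b[2][1]<325],[(b[0],b[2].round(1)) for b in blobs(s,c,30) if 190<b[2][0]<400 and 260<b[2][1]<440])
E
```

```text
red [(95, array([367.3, 266.7])), (223, array([362.3, 300.1]))] [(122, array([288.3, 279.6])), (197, array([255.5, 285.9])), (47, array([298.5, 290.8]))]
orange [(61, array([478.4, 243.6])), (106, array([403. , 269.8])), (259, array([398.8, 303.4])), (32, array([437.9, 307.1])), (30, array([474.5, 310.5]))] [(308, array([244.6, 313.3])), (215, array([283.9, 313. ])), (68, array([230.4, 338.7])), (91, array([216. , 378.7])), (114, array([307. , 391.1]))]
green [(99, array([477.2, 277.8])), (172, array([469., 310.]))] [(38, array([226.4, 377.1])), (209, array([259.3, 384.9])), (276, array([219.3, 391.9]))]
blue [(74, array([440. , 273.8])), (161, array([433.2, 306.6]))] [(144, array([270.6, 345.1])), (232, array([233.2, 351.4])), (40, array([282.8, 357.1]))]
```

View pics/j.png

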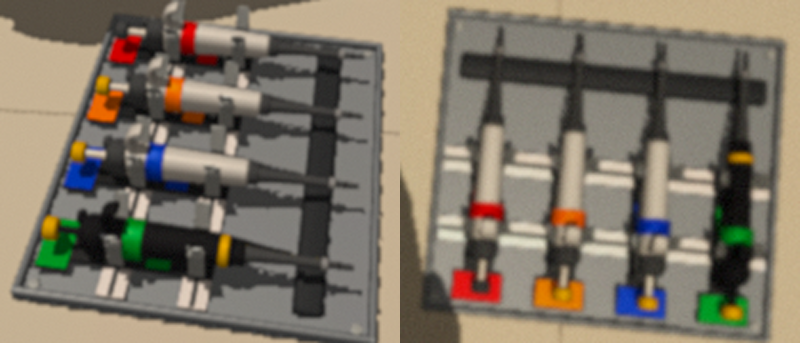

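```bash
python3 -c "
from plant import order;print(order.finish_job())"
```

```text
the job is handed in; nothing more can be done
None
```

The red, blue and green pipettes were pressed in that order onto the seats of their own clips, noses pointing the same way as the orange one, which stayed in place; the untaped pipette was left on the pad, and the job was handed in at about 27 s.

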